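# Feed a bar through the sloping guide tube to its stop

### The arm

A 7-joint arm with a two-finger parallel gripper is mounted at the origin on a cart in front of the work surface, level with it; the furniture and walls round the work are solid. World frame = base frame: x ahead of the robot, y to its left, z up, the work surface at z = 0. Lengths are in mm, angles in rad, forces in N, time in s.
With the tool pointing down it reaches from about 400 to 900 mm from the base axis. Payload 5.6 kg.
Tool frame: the origin (TCP) lies midway between the tips of the shut fingers; the grasp point (between the pads) lies 19 mm behind it; z points along the fingers, y is the line along which they close (so a half turn about z gives the same grasp; the last joint's range is limited). The gripper opens to 92 mm and grips with 3 to 60 N. Pads are 20 mm wide; open, the fingers measure 128 mm over their backs; the gripper's body (75 mm by 189 mm) begins 69 mm behind the grasp point.
Start: joints at [-1.212, 0.468, -0.012, 1.603, 0.006, 1.071, -0.056], TCP at [254.241, 598.224, 190.292] pointing down, gripper open.
Joint ranges: [-2.53, 2.53], [-0.31, 2.02], [-1.57, 1.55], [0.28, 2.44], [-1.29, 4.43], [0.15, 1.84], [-2.92, 2.92]. Speed limits (rad/s): [2.57, 2.57, 3.14, 3.14, 3.14, 3.14, 3.14].

### API

Orientations are given as a rotation vector (axis times angle).
In Python, from cell import robot, grip, kin, viewer gives the robot as it stands. Calls block until the motion is done:
- robot.movep(position, orientation): joint-space move of the TCP to a pose.
- robot.servo_line(position, feed=150, rotation=None): straight line of the TCP; rotation=None keeps the orientation; feed is the mean speed in mm/s.
- robot.goto_joints(angles): joint-space move.
- grip(opening, newtons=None): opening from 0.0 (shut) to 1.0 (fully open); newtons is the grip in N (None keeps the last); returns when the fingers have stopped.
- robot.hold(seconds).
- kin.ik(position, orientation): joint angles nearest the present ones, or None.
- robot.observe(): the state.
- viewer.read_camera(name): name is "side" or "top" or "wrist"; returns the picture (420x560x3 uint8, red, green, blue); there is no depth.
- viewer.camera_info(name): a dict with "camera_matrix" (3x3 intrinsics, pixels), "k1" (the pictures are not rectified: a ray, as slopes to the right and down, at radius r is drawn at 1 + k1 r^2 times it, then the intrinsics apply), "R" (3x3) and "t" (3): a world point X has camera coordinates R X + t. Camera axes: x right, y down, z forward; pixel columns grow to the right and rows downward; lengths in mm; the calibration is good to about 2 mm. A picture is of the moment at which its call begins: read the wrist's pose just before it. camera_info takes no time and is no camera call; for the wrist camera it gives the pose at the moment of the call.
A pose or a line that the arm cannot do raises robot.IKError and nothing moves.
- robot.job_done(): hands the job in; it is judged then, once.
Trained networks look in the newest picture that a camera, given by its name, has taken for a name from the list of things; names that differ only in an ending like _2 or _b are one class to them, and where a whole thing is asked for, a point or a joint stands for the part that bears it (a point fixed in the world has none). Each returns a list of dicts, best first, with "confidence" (0 to 1); they miss things now and then, are a little off and sometimes report something else, mostly with a low value. They report only what shows in the picture. A call takes as long as a camera call.
- viewer.silhouettes(name, camera): "mask" (420x560 bool, what is visible of it).
- viewer.pinpoint(name, camera): "at" ([x, y, z] in mm, in the coordinates of the camera as it stood for that picture, good to about 4 mm: a listed point, or the origin of a listed thing).
The state is a dict: "t": time; "joints": joint angles; "joint_velocities": joint speeds; "joint_torque": joint torques, N m; "tcp_pos": TCP position; "tcp_rot": TCP orientation; "contact_force": force on the tool from outside, world axes, zero at the start; "wrist_torque": the same for the moment, N m; "grip_width": opening from 0.0 (shut) to 1.0 (fully open); "grip_force": force on a finger pad.
Only numpy, scipy, OpenCV 4.12 (cv2) and the standard library are available. Lean on these libraries where they do the work, as an engineer would, in place of code of your own. Each camera call takes 0.05 s, during which the arm holds its last target. There are 200 camera calls.

### The job

Press the shutter's handle pad all the way down so that its blade clears the lower end of the sloping guide tube. Then take the thinner of the two bars from the wooden rest and feed it endwise into the tube's upper mouth, straight down the slope, until its lower end meets the stop plate, and let go of it there. Leave the thicker bar in the rest and the shutter open.

Things in the scene. Friction and masses are not known exactly. Their poses are not given: they have to be found in the camera images.
- thin_bar: Plain round steel-coloured bar, 16 mm diameter, 180 mm long, both ends alike, about 0.12 kg. Origin at its middle, x along its length (it may be rolled about x). At the start it lies level in vee notches of the wooden rest, axis about 61 mm above the table; the notches touch it 27 to 41 mm either side of its middle, so about 50 mm at each end is free.
- thick_bar: Plain round steel-coloured bar, 26 mm diameter, 180 mm long, too thick for the tube; to be left. Origin at its middle, x along its length. It lies parallel to the thin bar, 90 mm beside it, in the rest's other notches; which of the two is at the left varies.
- rest: Low fixed wooden rest, base 95 x 150 mm, with two rails across it 68 mm apart, each with two vee notches 90 mm apart. Origin at the centre of its underside on the table; x along the bars, z up. Its highest wood is 67 mm above the table.
- guide_tube: Fixed steel tube, sloping 30 degrees, on a grey stand. Origin: centre of the bore's upper mouth, about 150 mm above the table. x: along the bore, up the slope and out of the mouth (roughly away from the robot); y level; z square to both, upward. Tube from x = -80 to 0 mm: bore 20 mm, outside 28 mm; the last 10 mm flares to 32 mm inside, 40 mm outside. The stand's base is 70 mm wide.
- shutter (a joint): Steel shutter lever on a pin parallel to the bore, at x = -90, y = -34, z = 0 mm in the guide_tube frame. Near 0 rad its blade closes the bore's lower end; it grows as the handle is pressed down, to a stop at 0.62 rad, blade fully clear. Friction holds it where it is left (about 1 to 2 N at the pad moves it).
- shutter_pad (a point): Middle of the top of the black handle pad (36 mm along the bore x 28 mm, 8 mm thick) at the end of the shutter lever, about 72 mm from the pivot pin. Pressed from above it swings down about 45 mm about the pin to its stop.
- stop_face (a point): Point on the bore's axis where it meets the face of the fixed steel stop plate (40 mm wide), square to the bore, 40 mm beyond the tube's lower end, at x = -120 mm in the guide_tube frame. A thin bar that is fully home touches it, has its middle at x = -30 mm there and stands 60 mm out of the mouth. A bar let go in the tube may stay put or slide down to it.

How it is judged:
By the outcome, as a careful person would: the job done as asked, in the order asked, and still so for the second after the job is handed in, with the robot touching nothing.
It also fails if it takes over 61 s, if anything falls off the work surface, if the arm or the gripper's body presses on something with over 40 N, if the wrist force passes 120 N, or if a joint passes its speed limit or range.

## Working session

There is one attempt and no reset: what is moved stays moved. The work goes in short steps, each a Python script; the robot and the scene stay as the last script left them, time stands still between calls to the robot, and variables do not carry over. Pictures are saved under pics/ and viewed, at most 10 in all, crops included, and the job is handed in when it is done.

```bash
ls; mkdir -p pics
cat > h.py <<'E'
import numpy as np, cv2
from scipy.spatial.transform import Rotation as Rn
from cell import robot, grip, kin, viewer
def cam2w(ci,p): return np.array(ci["R"]).T@(np.array(p)-np.array(ci["t"]))
def proj(ci,X):
    K=np.array(ci["camera_matrix"]);c=np.array(X,float).reshape(-1,3)@np.array(ci["R"]).T+np.array(ci["t"])
    s=c[:,:2]/c[:,2:];r2=(s**2).sum(1,keepdims=True);s=s*(1+ci["k1"]*r2)
    return s@K[:2,:2].T+K[:2,2]
def save(name,im): cv2.imwrite("pics/"+name,cv2.cvtColor(im,cv2.COLOR_RGB2BGR))
E
python3 - <<'E'
from h import *
ims=[]
for c in ["side","top","wrist"]:
    ci=viewer.camera_info(c); im=viewer.read_camera(c); save(c+"0.png",im)
    print(c,"pos",cam2w(ci,[0,0,0]).round())
    for n in ["thin_bar","thick_bar","rest","guide_tube","shutter_pad","stop_face"]:
        for d in viewer.pinpoint(n,c)[:2]: print(" ",n,round(d["confidence"],2),cam2w(ci,d["at"]).round(1))
print(robot.observe())
E
cd pics; python3 -c "
import cv2,numpy as np
cv2.imwrite('all0.png',cv2.resize(np.hstack([cv2.imread('side0.png'),cv2.imread('top0.png')]),(800,300)))"
```

```text
pics
side pos [513. 561. 806.]
  thin_bar 0.64 [ 510.8 -316.1   58.6]
  thick_bar 0.79 [ 515.7 -408.2   71.4]
  thick_bar 0.58 [ 510.3 -318.8   60. ]
  rest 0.9 [ 514.8 -364.    -0.7]
  guide_tube 0.9 [527.1 -55.7 146. ]
  shutter_pad 0.81 [ 446.4 -162.8  139. ]
  stop_face 0.75 [426.8 -64.7  88.7]
top pos [ 357. -205.  955.]
  thick_bar 0.78 [ 514.  -409.7   66.2]
  thick_bar 0.22 [526.6 -55.8 151. ]
  rest 0.58 [ 514.4 -406.6   67.9]
  rest 0.56 [ 510.9 -361.3   -4.8]
  guide_tube 0.81 [529.1 -54.9 151.4]
  shutter_pad 0.67 [ 443.9 -164.6  135.9]
  stop_face 0.66 [425.6 -67.3  92.1]
  stop_face 0.45 [ 509.3 -318.7   62.7]
wrist pos [180. 630. 385.]
{'t': 1.05, 'joints': array([-1.21200612,  0.46750746, -0.01158222,  1.60274624,  0.00597418,
        1.07143649, -0.05629003]), 'joint_velocities': array([ 0.00058712, -0.00024016, -0.00021222,  0.00202079, -0.00211928,
       -0.00022126, -0.00103879]), 'joint_torque': array([ 7.59125243e-06, -5.20431268e+01, -1.31021746e-02, -2.44047385e+01,
       -5.68099064e-02,  1.13873227e-02,  3.08597487e-05]), 'tcp_pos': array([254.2262224 , 598.18581188, 190.26832717]), 'tcp_rot': array([ 6.27028326e-01,  3.07836680e+00, -1.03747880e-04]), 'contact_force': array([-0.52952176,  0.2925497 , -0.12449892]), 'wrist_torque': array([-0.02610923,  0.00232534,  0.00493543]), 'grip_force': 0.0, 'grip_width': 1.0021604444117445}
```

View pics/side0.png

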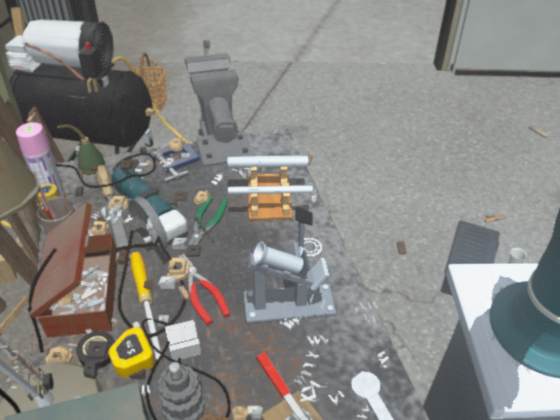

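View pics/top0.png

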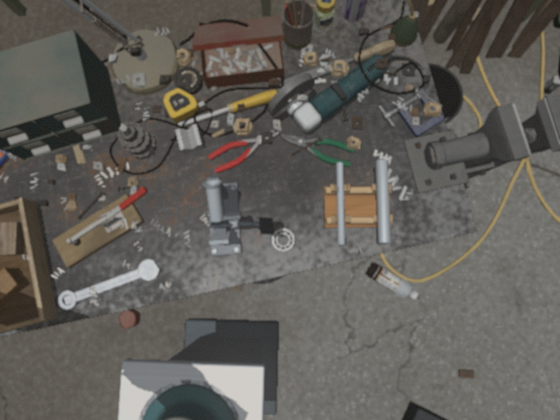

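The side and top views agree. The thin bar is the one nearer the tube (side picture about (270,188), top about (340,203)). The thick bar is at top (383,200), the tube at side (280,258) and the black pad at side (303,215). Next I move the wrist camera over each area for a closer look.

```bash
cat >> h.py <<'E'
def tool(yaw,tilt=0):
    "tool x toward robot; tilt leans tool z outward (tool z = -z_tube at tilt 30deg)"
    c,s=np.cos(yaw),np.sin(yaw); f=np.array([c,s,0]); l=np.array([-s,c,0]); u=np.array([0,0,1.])
    x=-(np.cos(tilt)*f+np.sin(tilt)*u); z=np.sin(tilt)*f-np.cos(tilt)*u
    return Rn.from_matrix(np.c_[x,np.cross(z,x),z]).as_rotvec()
def look(c,names,tag=None):
    ci=viewer.camera_info(c); im=viewer.read_camera(c)
    if tag: save(tag,im)
    for n in names:
        for d in viewer.pinpoint(n,c)[:2]: print(" ",c,n,round(d["confidence"],2),cam2w(ci,d["at"]).round(1))
    return ci,im
E
python3 - <<'E'
from h import *
o=robot.observe(); robot.servo_line(o["tcp_pos"]+[0,0,200],feed=250)
robot.movep([500,-330,300],tool(0)); 
look("wrist",["thin_bar","thick_bar","rest"],"w1.png")
robot.movep([470,-100,360],tool(0.05))
look("wrist",["guide_tube","shutter_pad","stop_face"],"w2.png")
print(robot.observe()["t"])
a=cv2.imread("pics/w1.png");b=cv2.imread("pics/w2.png");cv2.imwrite("pics/w12.png",cv2.resize(np.hstack([a,b]),(800,300)))
E
```

```text
wrist thin_bar 0.82 [ 516.4 -319.1   60.3]
  wrist thick_bar 0.56 [ 514.9 -403.2   68.9]
  wrist rest 0.79 [ 511.3 -360.1   -1. ]
  wrist guide_tube 0.87 [529.1 -49.9 153.1]
  wrist shutter_pad 0.6 [ 449.2 -154.9  127.5]
  wrist stop_face 0.67 [426.3 -64.6  91.3]
6.8167
```

View pics/w12.png

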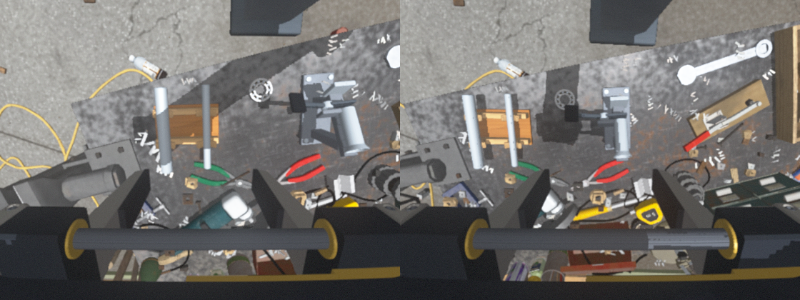

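```bash
cat >> h.py <<'E'
def tubeR(a):
    f=np.array([np.cos(a),np.sin(a),0]);x=np.r_[f[:2]*np.cos(np.pi/6),.5];y=np.array([-np.sin(a),np.cos(a),0])
    return np.c_[x,y,np.cross(x,y)]
M0=np.array([529,-53.5,150.4]);A0=0.117
def ring(x,r,n=40):
    t=np.linspace(0,2*np.pi,n);return np.c_[np.full(n,x),r*np.cos(t),r*np.sin(t)]
def draw(im,ci,s,c0,M,a,bar=None):
    K=cv2.resize(im[c0[1]:c0[1]+c0[3],c0[0]:c0[0]+c0[2]],None,fx=s,fy=s,interpolation=cv2.INTER_CUBIC)[:,:,::-1].copy()
    R=tubeR(a)
    L=[(ring(0,20),(0,0,255)),(ring(0,16),(0,0,255)),(ring(-10,14),(0,255,0)),(ring(-80,14),(0,255,0)),(np.array([[0,0,0],[-120,0,0]]),(255,0,255))]
    L=[(p@R.T+M,c) for p,c in L]
    if bar is not None:
        x,y,b=bar;B=np.array([[np.cos(b),-np.sin(b),0],[np.sin(b),np.cos(b),0],[0,0,1]])
        L+=[(np.vstack([ring(-90,8),ring(90,8)])@B.T+[x,y,61],(0,255,255))]
    for p,c in L:
        q=((proj(ci,p)-c0[:2]+.5)*s*8).astype(np.int32);cv2.polylines(K,[q],False,c,1,cv2.LINE_AA,3)
    return K
E
python3 - <<'E'
from h import *
from scipy.optimize import minimize
D=[]
for c in ["top","side","wrist"]:
    ci=viewer.camera_info(c);im=viewer.read_camera(c)
    for d in viewer.silhouettes("thin_bar",c)[:2]:
        m=d["mask"];v,u=np.nonzero(m);print(c,round(d["confidence"],2),m.sum(),u.mean().round(),v.mean().round(),np.ptp(u),np.ptp(v))
    D.append((ci,im,[d["mask"] for d in viewer.silhouettes("thin_bar",c)]))
exp=lambda ci:proj(ci,[513,-318,61])[0]
use=[]
for ci,im,ms in D:
    for m in ms:
        v,u=np.nonzero(m)
        if len(u) and np.hypot(*(np.r_[u.mean(),v.mean()]-exp(ci)))<15: use.append((ci,m.astype(np.uint8)));break
def hullmask(ci,x,y,b):
    B=np.array([[np.cos(b),-np.sin(b),0],[np.sin(b),np.cos(b),0],[0,0,1]])
    q=proj(ci,np.vstack([ring(-90,8),ring(90,8)])@B.T+[x,y,61])
    h=cv2.convexHull((q*16*1.0).astype(np.int32).reshape(-1,1,2));k=np.zeros((420,560),np.uint8)
    cv2.fillConvexPoly(k,h,255,cv2.LINE_AA,4);return k/255.
def cost(p,U):
    return sum(np.abs(hullmask(ci,p[0],p[1],p[2]/100)-m).sum() for ci,m in U)
r=minimize(cost,[513,-318,0],args=(use,),method="Nelder-Mead",options=dict(initial_simplex=[[513,-318,0],[518,-318,0],[513,-313,0],[513,-318,8]]))
print(len(use),r.x,r.fun,sum(m.sum() for _,m in use))
for U in use: 
    q=minimize(cost,r.x,args=([U],),method="Nelder-Mead",options=dict(initial_simplex=r.x+np.array([[0,0,0],[4,0,0],[0,4,0],[0,0,8]])));print(q.x,q.fun)
bar=[r.x[0],r.x[1],r.x[2]/100]
(t,s,w)=D
P=[draw(d[1],d[0],2.5,c0,M0,A0,bar) for d,c0 in [(t,(190,140,160,120)),(s,(220,140,120,180)),(w,(220,100,110,150))]]
P[0]=P[0][:,:400]
H=max(p.shape[0] for p in P);P=[cv2.copyMakeBorder(p,0,H-p.shape[0],0,0,0) for p in P]
o=np.hstack(P);f=min(800/o.shape[1],600/o.shape[0]);cv2.imwrite("pics/ov1.png",cv2.resize(o,None,fx=f,fy=f));print(o.shape)
E
```

```text
top 0.7 620 340.0 205.0 9 81
side 0.76 603 270.0 190.0 84 9
wrist 0.78 974 155.0 181.0 18 102
3 [ 509.48003246 -317.80059871    2.12338   ] 519.3333333333334 2197
[ 508.11603483 -317.12537521    2.91518654] 148.87843137254902
[ 509.24550246 -319.28403244    0.90326923] 161.98039215686276
[ 510.27334542 -317.96757208    2.22688174] 191.06274509803922
(450, 975, 3)
```

View pics/ov1.png

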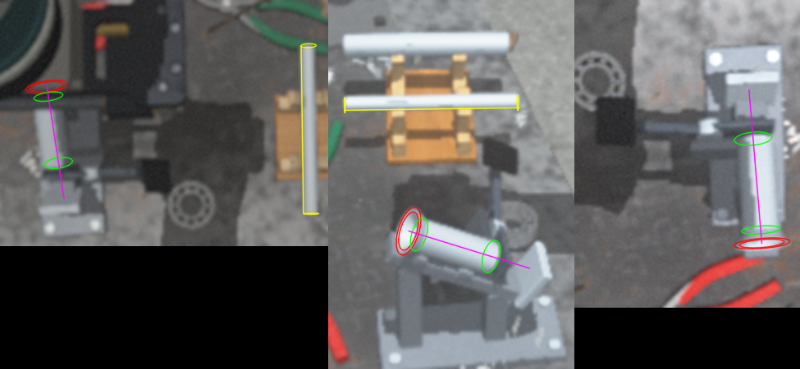

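Overlaying the estimate on the pictures, tube and bar match to a few mm. In the tube frame the pad comes out about 75 mm from the pin, near the expected 72. I'll press now with shut fingers, square to the bore, watching the force.

```bash
cat > press.py <<'E'
from h import *
R=tubeR(A0);W=lambda x,y,z:M0+R@np.array([x,y,z],float)
rot=tool(A0,np.pi/6)
print([kin.ik(W(*p),rot) is not None for p in [(-89,-102,110),(-89,-102,60),(-89,-102,-12),(35,0,-19),(130,0,-19)]])
grip(0.0,20)
robot.movep(W(-89,-102,110),rot)
ci,im=look("wrist",["guide_tube","shutter_pad","stop_face"]); save("w3raw.png",im)
robot.servo_line(W(-89,-102,60),feed=100)
f0=robot.observe()["contact_force"];L=[]
for z in np.arange(54,-30,-3):
    robot.servo_line(W(-89,-102,z),feed=80)
    f=(robot.observe()["contact_force"]-f0)@R[:,2]
    L.append((int(z),round(float(f),1)))
    if f>10 and z<15 or f>25: break
print(L)
ci2,im2=look("side",["shutter_pad"])
robot.servo_line(W(-89,-102,110),feed=200)
print(robot.observe()["t"])
P=np.hstack([cv2.resize(draw(im2,ci2,3,(220,170,130,150),M0,A0),(390,450)),cv2.resize(im[:,:,::-1],(410,450)) if 0 else cv2.resize(draw(im,ci,1,(0,0,560,420),M0,A0),(410,450))])
cv2.imwrite("pics/pr.png",P)
E
python3 press.py
```

```text
[True, True, True, True, True]
  wrist guide_tube 0.71 [528.8 -50.8 149.8]
  wrist shutter_pad 0.62 [ 449.3 -156.8  127.4]
  wrist stop_face 0.78 [424.8 -62.   94.3]Traceback (most recent call last):
  File "press.py", line 8, in <module>
    robot.servo_line(W(-89,-102,60),feed=100)
    ~~~~~~~~~~~~~~~~^^^^^^^^^^^^^^^^^^^^^^^^^
cell.IKError: the arm cannot follow that straight line within its joint ranges
```

Run:
```python
from h import *
np.set_printoptions(precision=2,suppress=True)
R=tubeR(A0);W=lambda x,y,z:M0+R@np.array([x,y,z],float)
print("now",robot.observe()["joints"])
for yaw in (A0,A0+np.pi):
  for tl in (0,15,30):
    t=np.radians(tl)
    rot=tool(yaw,t if yaw==A0 else -t)
    for p in [(-89,-102,110),(-89,-102,40),(-89,-102,-12)]: print("press",yaw,tl,kin.ik(W(*p),rot))
  rot=tool(yaw,np.pi/6 if yaw==A0 else -np.pi/6)
  for p in [(160,0,-19),(100,0,-19),(35,0,-19)]: print("ins",yaw,kin.ik(W(*p),rot))
  for z in (42,150): print("pick",kin.ik([575,-317,z],tool(.02+yaw-A0)))
```

```text
now [-0.08 -0.17  0.61  2.43 -0.48  0.47  2.62]
press 0.117 0 [ 0.16  0.1   0.17  2.08 -0.02  0.97  2.03]
press 0.117 0 [ 0.15  0.24  0.15  2.08 -0.05  0.83  2.02]
press 0.117 0 [-0.04  0.35  0.36  2.07 -0.18  0.75  2.13]
press 0.117 15 [ 0.09 -0.05  0.33  2.26 -0.18  0.71  2.23]
press 0.117 15 [-0.09  0.12  0.51  2.27 -0.36  0.56  2.38]
press 0.117 15 [-0.22  0.27  0.65  2.27 -0.64  0.51  2.63]
press 0.117 30 [-0.08 -0.17  0.61  2.43 -0.48  0.47  2.62]
press 0.117 30 [ 1.32  0.17 -0.85  2.37 -0.66  0.28  2.8 ]
press 0.117 30 [ 1.57  0.66 -1.32  2.35  1.31  0.36  0.95]
ins 0.117 [-0.35  0.26  0.47  2.   -0.51  0.43  2.18]
ins 0.117 [-0.35  0.21  0.48  2.14 -0.61  0.35  2.3 ]
ins 0.117 [-0.3   0.17  0.43  2.28 -0.79  0.26  2.52]
pick [-0.18  0.87  0.97  1.73 -0.83  1.01  2.69]
pick [-0.07  0.61  0.76  1.66 -0.47  1.06  2.42]
press 3.258592653589793 0 [ 1.27  0.26 -1.07  2.02  0.27  1.01 -1.38]
press 3.258592653589793 0 [ 0.85  0.32 -0.65  2.03  0.25  0.87 -1.4 ]
press 3.258592653589793 0 [ 0.42  0.35 -0.18  2.04  0.09  0.75 -1.27]
press 3.258592653589793 15 [ 0.81 -0.   -0.38  2.22 -0.21  0.71 -0.88]
press 3.258592653589793 15 [ 0.51  0.13 -0.14  2.24 -0.2   0.55 -0.92]
press 3.258592653589793 15 [ 0.12  0.24  0.25  2.25 -0.42  0.46 -0.73]
press 3.258592653589793 30 [ 0.4  -0.11  0.17  2.41 -0.65  0.51 -0.36]
press 3.258592653589793 30 [ 0.17  0.07  0.35  2.44 -1.02  0.38 -0.02]
press 3.258592653589793 30 [ 0.67  0.23 -0.23  2.4  -1.27  0.24  0.22]
ins 3.258592653589793 [-0.38  0.26  0.5   2.01 -0.53  0.44 -0.95]
ins 3.258592653589793 [-0.34  0.21  0.46  2.14 -0.6   0.35 -0.85]
ins 3.258592653589793 [-0.27  0.17  0.39  2.28 -0.77  0.25 -0.64]
pick [-0.32  1.14  1.33  1.74 -1.16  1.29 -0.25]
pick [-0.33  0.93  1.34  1.67 -0.94  1.32 -0.37]
```

```bash
sed -i 's#rot=tool(A0,np.pi/6)#rot=tool(A0,np.pi/12)#; s#^print(\[kin.*##; s#(-89,-102#(-92,-102#g' press.py; python3 press.py
```

```text
wrist guide_tube 0.61 [531.  -53.2 150.9]
  wrist shutter_pad 0.66 [ 450.1 -156.   128.5]
  wrist stop_face 0.71 [424.9 -64.6  91.2]
[(54, -0.8), (51, -0.5), (48, -1.7), (45, -0.9), (42, -0.6), (39, -1.0), (36, -2.2), (33, -1.6), (30, -1.1), (27, -0.3), (24, -1.8), (21, -0.2), (18, -0.8), (15, -1.2), (12, 0.3), (9, -0.4), (6, -0.8), (3, -1.2), (0, -0.4), (-3, -0.8), (-6, -1.9), (-9, -1.6), (-12, -0.6), (-15, -0.8), (-18, -0.2), (-21, -1.2), (-24, -1.5), (-27, -0.1)]
  side shutter_pad 0.89 [ 466.4 -166.6   99.3]
19.5667
```

View pics/pr.png

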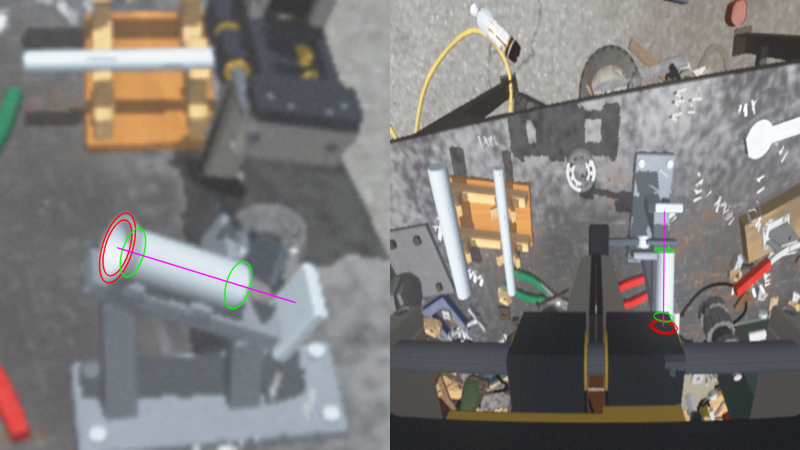

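Run:
```python
from h import *
R=tubeR(A0);o=robot.observe();print(o["tcp_pos"],R.T@(o["tcp_pos"]-M0),o["grip_width"],o["t"])
C=[]
for c,c0 in [("side",(225,180,125,150)),("top",None),("wrist",(240,120,125,150))]:
    for k in range(2):
        ci=viewer.camera_info(c);im=viewer.read_camera(c)
        for d in viewer.pinpoint("shutter_pad",c)[:1]:
            X=cam2w(ci,d["at"]);print(c,round(d["confidence"],2),X.round(1),(R.T@(X-M0)).round(1))
    if c0: C.append(cv2.resize(im[c0[1]:c0[1]+c0[3],c0[0]:c0[0]+c0[2]],(400,480),interpolation=cv2.INTER_CUBIC))
save("aft.png",np.hstack(C))
```

```text
[ 407.08780079 -170.16677115  199.07822551] [ -92.31244248 -101.63794906  109.50538672] 0.0017182898849971832 19.5667
side 0.6 [ 467.8 -169.9   97.5] [ -90.9 -108.4   -8.6]
side 0.68 [ 465.8 -167.5   98.8] [ -91.6 -105.9   -6.7]
top 0.76 [ 463.4 -165.9   96.7] [ -94.6 -104.    -7.4]
top 0.96 [ 465.5 -169.6   98.2] [ -92.4 -107.9   -6.9]
wrist 0.72 [ 470.4 -162.2   91.1] [ -91.  -101.2  -15.9]
wrist 0.78 [ 472.6 -162.2   94.3] [ -87.5 -101.3  -14.2]
```

View pics/aft.png

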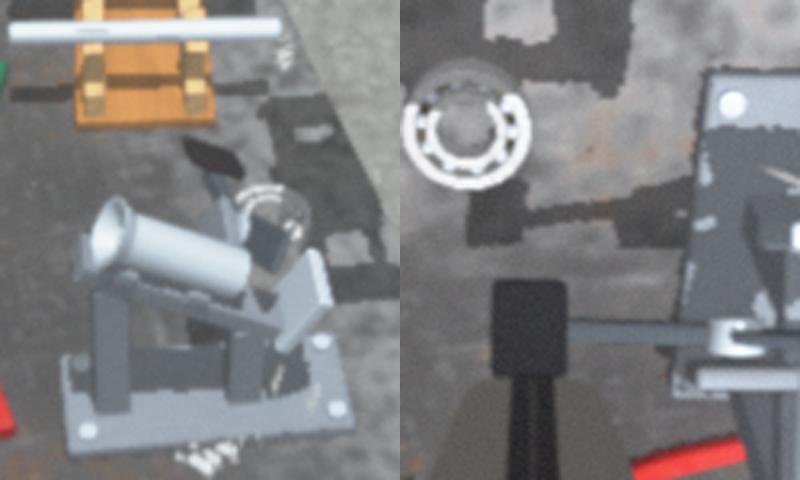

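Pad is at about (215,158) in the side crop and (530,330) in the wrist crop. It moved about 45 mm, roughly 0.62 rad, and the blade is swung clear of the bore. The force never rose at a stop, so I'll check with a short second press.

Run:
```python
from h import *
R=tubeR(A0);W=lambda x,y,z:M0+R@np.array([x,y,z],float)
rot=tool(A0,np.pi/12)
robot.servo_line(W(-90,-106,10),feed=200)
f0=robot.observe()["contact_force"];L=[]
for z in np.arange(4,-26,-3):
    robot.servo_line(W(-90,-106,z),feed=100)
    o=robot.observe();F=o["contact_force"]-f0
    L.append((int(z),(R.T@(o["tcp_pos"]-M0)).round(1).tolist(),F.round(1).tolist()))
    if np.linalg.norm(F)>12: break
for l in L: print(l)
ci,im=look("side",["shutter_pad"]);ci,im2=look("top",["shutter_pad"])
save("pr2.png",np.hstack([cv2.resize(im[180:330,225:350],(400,480)),cv2.resize(im2[160:280,190:290],(400,480))]))
print(robot.observe()["t"])
```

```text
(4, [-89.5, -106.1, 4.5], [1.1, 0.6, -1.7])
(1, [-89.9, -106.0, 1.1], [0.5, 0.5, -1.6])
(-2, [-90.1, -105.9, -2.1], [0.5, 0.8, -1.7])
(-5, [-90.2, -105.9, -5.2], [-1.3, 0.1, -2.1])
(-8, [-90.1, -105.9, -8.2], [0.2, 0.2, -1.4])
(-11, [-90.1, -105.9, -11.1], [0.3, -0.1, -0.9])
(-14, [-90.1, -105.9, -14.1], [-0.4, -0.1, -1.7])
(-17, [-90.1, -105.9, -17.1], [0.6, 0.5, -0.8])
(-20, [-90.2, -105.9, -20.1], [-0.0, 0.7, -0.3])
(-23, [-90.1, -106.0, -23.1], [0.5, 0.0, -0.9])
  side shutter_pad 0.96 [ 469.2 -166.6   96.5]
23.5167
```

View pics/pr2.png

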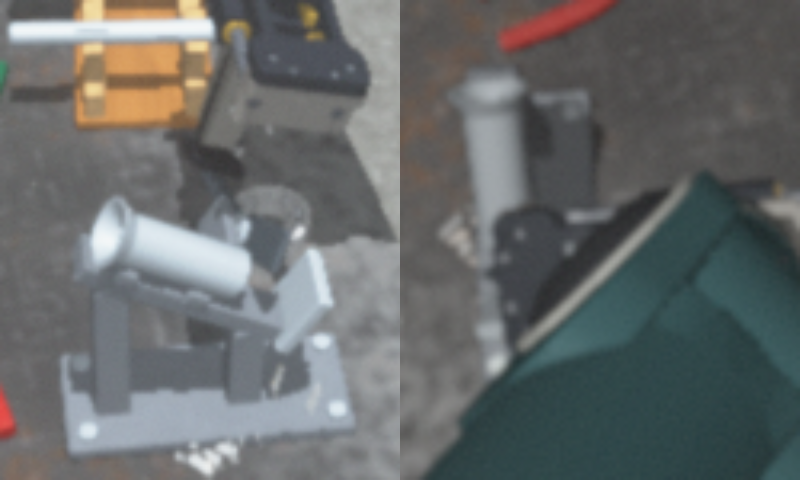

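Run:
```python
from h import *
R=tubeR(A0);W=lambda x,y,z:M0+R@np.array([x,y,z],float)
f0=robot.observe()["contact_force"]
for z in np.arange(-26,-42,-2):
    robot.servo_line(W(-90,-106,z),feed=100)
    o=robot.observe();F=o["contact_force"]-f0
    print(z,(R.T@(o["tcp_pos"]-M0)).round(1).tolist(),F.round(1).tolist())
    if np.linalg.norm(F)>10: break
ci,im=look("side",["shutter_pad"])
robot.servo_line(W(-90,-106,60),feed=250)
ci,im=look("wrist",["shutter_pad"]);ci,im2=look("side",["shutter_pad"])
save("pr3.png",np.hstack([cv2.resize(im2[180:330,225:350],(400,480)),cv2.resize(im[90:270,230:380],(400,480))]))
print(robot.observe()["t"])
```

```text
-26 [-90.1, -105.9, -26.1] [0.4, -0.2, 0.8]
-28 [-90.0, -106.0, -28.1] [-0.2, -1.0, -0.2]
-30 [-89.9, -105.9, -29.5] [-4.7, -0.0, 9.9]
  side shutter_pad 0.8 [ 470.1 -167.6   96.9]
  wrist shutter_pad 0.88 [ 471.8 -161.7   92.1]
  side shutter_pad 0.61 [ 467.4 -166.9   98. ]
  side shutter_pad 0.47 [423.9 -67.   88.7]
25.075
```

View pics/pr3.png

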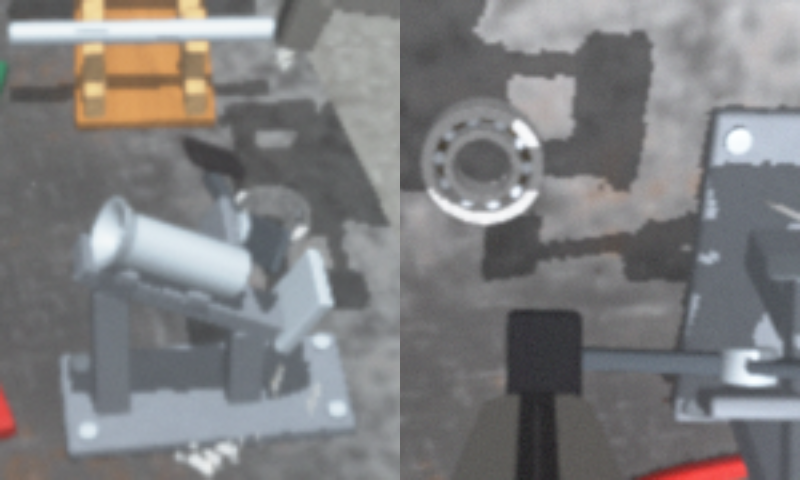

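Run:
```python
from h import *
R=tubeR(A0);W=lambda x,y,z:M0+R@np.array([x,y,z],float)
ci=viewer.camera_info("side")
s=lambda q,c0,k:((q-c0[:2])*k).round()
for n,X in [("tcp-23",W(-90,-106,-23)),("tcp 19 behind",W(-90,-106,-4)),("pad est",[467,-167,98]),("tcp -30",W(-90,-106,-30))]:
    print(n,X.round(),proj(ci,X)[0].round(1),s(proj(ci,X)[0],np.r_[225,180],3.2))
ci=viewer.camera_info("wrist");o=robot.observe();im=viewer.read_camera("wrist")
p=proj(ci,o["tcp_pos"])[0];print("wrist tcp",p,"crop",s(p,np.r_[230,90],2.667),o["tcp_pos"].round(1))
q=proj(ci,W(-90,-106,-29.5))[0];e=proj(ci,[467,-167,98])[0];print(q,e)
k=cv2.resize(im[120:320,220:380],(480,600),interpolation=cv2.INTER_CUBIC)
for a,c in ((p,(255,0,0)),(q,(0,255,0)),(e,(255,0,255))): cv2.circle(k,tuple(int(v) for v in (a-[220,120])*3),4,c,-1)
save("tip.png",k)
```

```text
tcp-23 [ 475. -167.   85.] [287.9 231.8] [201. 166.]
tcp 19 behind [ 466. -168.  102.] [293.1 225.1] [218. 144.]Traceback (most recent call last):
  File "<stdin>", line 6, in <module>
AttributeError: 'list' object has no attribute 'round'. Did you mean: 'count'?
```

Run:
```python
from h import *
R=tubeR(A0);W=lambda x,y,z:M0+R@np.array([x,y,z],float)
o=robot.observe();P=o["tcp_pos"];z=Rn.from_rotvec(o["tcp_rot"]).as_matrix()[:,2];K=[]
for c,c0,w,h in (("wrist",(240,130),120,180),("side",(250,150),120,180)):
    ci=viewer.camera_info(c);im=viewer.read_camera(c)
    k=cv2.resize(im[c0[1]:c0[1]+h,c0[0]:c0[0]+w],(400,600),interpolation=cv2.INTER_CUBIC)
    for X,col in ((P,(255,0,0)),(P-19*z,(255,255,0)),(W(-90,-106,-29.5),(0,255,0)),(np.array([467,-167,98]),(255,0,255))):
        q=(proj(ci,X)[0]-c0)*400/w;print(c,q.round());cv2.circle(k,(int(q[0]),int(q[1])),4,col,-1)
    K.append(k)
save("tip.png",np.hstack(K))
```

```text
wrist [137. 346.]
wrist [137. 383.]
wrist [135. 313.]
wrist [137. 316.]
side [205. 175.]
side [216. 148.]
side [120. 280.]
side [142. 256.]
```

View pics/tip.png

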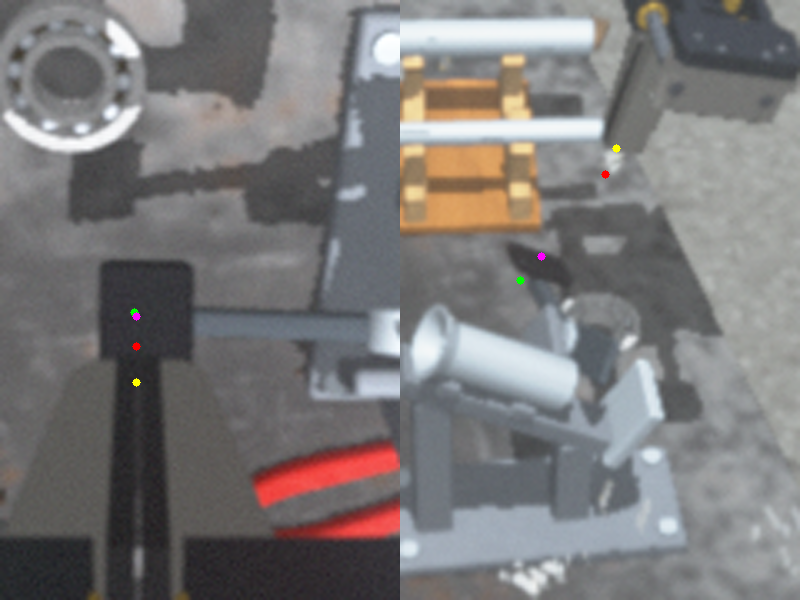

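The side view shows the shut fingertip at about (620,150), which is 19 mm behind the reported TCP. That agrees with meeting the stop at 11 N along the pad's normal, so the shutter is at its stop. The bar's place in the tool is fixed by the pick pose anyway, so I'll grasp lower (bar axis 31 mm behind the TCP) and keep that offset.

```bash
cat >> h.py <<'E'
M1=np.array([529.2,-53.0,150.7]);A1=0.114;R1=tubeR(A1)
OFF=31.;GX=64.
def G(x,y=0,z=0): return M1+R1@np.array([x,y,z-OFF],float)   # TCP for grasp point at tube coords
E
python3 - <<'E'
from h import *
np.set_printoptions(precision=2,suppress=True)
c,s=np.cos(.02),np.sin(.02);p=np.array([510.5+GX*c,-318+GX*s,0])
for yaw in (.02,.02+np.pi):
    try:
        q=kin.ik(p+[0,0,140],tool(yaw)); print(yaw,q)
        robot.goto_joints(q); grip(0.6,40)
        robot.servo_line(p+[0,0,30],feed=150); break
    except robot.IKError as e: print(e)
f=robot.observe()["contact_force"];print(f,robot.observe()["tcp_pos"])
grip(0.0,45); o=robot.observe();print(o["grip_width"],o["grip_force"],o["contact_force"])
robot.servo_line(p+[0,0,230],feed=180); o=robot.observe();print(o["grip_width"],o["contact_force"],o["joints"],o["t"])
look("side",["thin_bar"])
tilt=np.pi/6 if yaw<1 else -np.pi/6; ry=A1+(yaw-.02)
print(ry,[kin.ik(G(x),tool(ry,tilt)) for x in (185,100,34)])
E
```

```text
0.02 [ 0.12  0.56  0.47  1.66 -0.29  1.    2.28]
[-0.92 -0.67 -0.45] [ 575.14 -317.28   30.9 ]
0.158060018671649 45.002321004867554 [-0.31  2.31  1.6 ]
0.15804275547150498 [-0.19  0.61 -1.41] [ 0.09  0.47  0.51  1.57 -0.24  1.16  2.24] 29.775
  side thin_bar 0.79 [ 509.3 -318.6  260.5]
0.114 [array([-0.25,  0.29,  0.34,  1.94, -0.43,  0.44,  2.09]), array([-0.22,  0.23,  0.32,  2.13, -0.56,  0.32,  2.26]), array([-0.13,  0.2 ,  0.24,  2.27, -0.77,  0.22,  2.49])]
```

The bar is held (grip width 0.158, about 15 mm) and level, with its middle where it should be at z about 261. Now to the pre-insert pose to check alignment.

Run:
```python
from h import *
rot=tool(A1,np.pi/6)
robot.movep(G(185),rot)
o=robot.observe();print(o["t"],R1.T@(o["tcp_pos"]-M1),o["grip_width"]);K=[]
for c,c0,w,h in (("side",(200,130),140,210),("top",(180,90),140,210)):
    ci=viewer.camera_info(c);im=viewer.read_camera(c)
    for n in ("thin_bar","guide_tube","stop_face"):
        for d in viewer.pinpoint(n,c)[:1]:
            X=cam2w(ci,d["at"]);print(c,n,round(d["confidence"],2),(R1.T@(X-M1)).round(1))
    s=400/w;k=cv2.resize(im[c0[1]:c0[1]+h,c0[0]:c0[0]+w],(400,600),interpolation=cv2.INTER_CUBIC)
    def pl(P,col):
        q=((proj(ci,P@R1.T+M1)-c0+.5)*s*8-4).astype(np.int32);cv2.polylines(k,[q],False,col,1,cv2.LINE_AA,3)
    pl(ring(0,20),(255,0,0));pl(ring(-10,14),(0,255,0));pl(ring(-80,14),(0,255,0))
    pl(np.array([[30,8.,0],[210,8,0]]),(255,255,0));pl(np.array([[30,-8.,0],[210,-8,0]]),(255,255,0));pl(ring(30,8),(255,255,0))
    K.append(k)
save("pre.png",np.hstack(K))
```

```text
31.0333 [185.17245792  -1.74778496 -30.8633547 ] 0.1634738289123751
side thin_bar 0.87 [122.9  -0.8  -3. ]
side guide_tube 0.57 [-2.3 -0.8 -1.7]
side stop_face 0.83 [-118.2    2.5   -1.7]
top thin_bar 0.65 [116.9  -3.5   1. ]
top guide_tube 0.69 [ 2.3 -2.5  2.8]
top stop_face 0.71 [-121.1    0.4   -0.4]
```

View pics/pre.png

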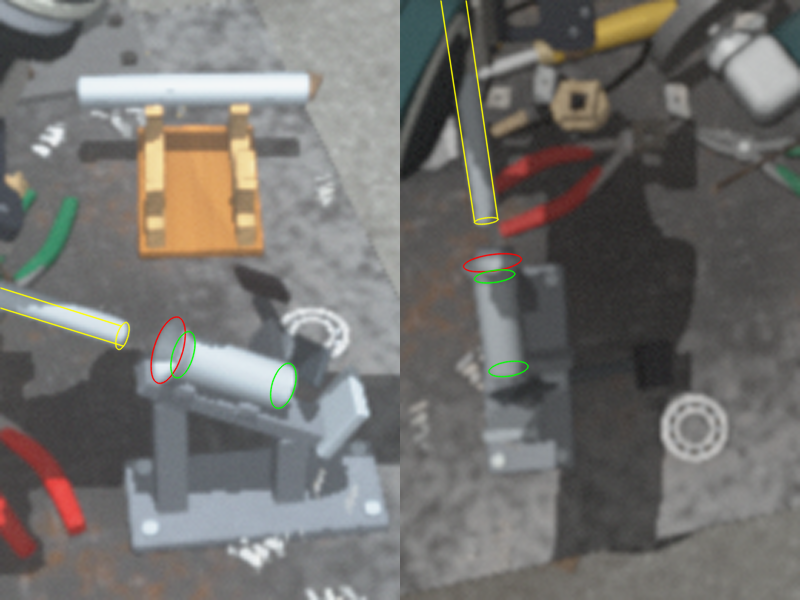

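The picture shows the bar (lower end near (122,332) in the side half) in line with the flare (168,350). The thick bar is still in the rest, and the pad is down at (262,282). Feeding it in with force-guided centring.

```bash
cat > ins.py <<'E'
from h import *
import sys
g0,g1=float(sys.argv[1]),float(sys.argv[2])
f0=np.array([-.2,.6,-1.4]);yz=np.array([0.,0.])
g=g0
while g>g1:
    g-=8 if g>50 else 3
    robot.servo_line(G(g,*yz),feed=60)
    o=robot.observe();F=R1.T@(o["contact_force"]-f0)
    T=R1.T@(o["tcp_pos"]-M1)+[0,0,OFF]
    print(round(g),T.round(1),"F",F.round(1),"yz",yz.round(1),round(o["grip_width"],3))
    if F[0]>12: print("axial stop");break
    yz=np.clip(yz+np.clip(0.1*F[1:],-1,1)*(np.abs(F[1:])>3),-7,7)
print(robot.observe()["t"])
E
python3 ins.py 185 30
```

```text
177 [ 1.762e+02 -0.000e+00 -1.000e-01] F [ 1.4  0.  -0.4] yz [0. 0.] 0.159
169 [168.4   0.   -0. ] F [-0.2 -0.3  0.3] yz [0. 0.] 0.162
161 [160.4  -0.   -0. ] F [ 0.1 -0.8  0.5] yz [0. 0.] 0.156
153 [152.4  -0.   -0. ] F [ 0.1 -0.8 -0.3] yz [0. 0.] 0.16
145 [144.4  -0.   -0. ] F [ 0.6 -0.8 -0.3] yz [0. 0.] 0.161
137 [ 1.364e+02 -0.000e+00 -1.000e-01] F [-0.1 -0.3  0.3] yz [0. 0.] 0.159
129 [128.4  -0.   -0. ] F [0.4 0.1 0.2] yz [0. 0.] 0.161
121 [120.4  -0.   -0. ] F [-0.2 -0.2  0.9] yz [0. 0.] 0.162
113 [112.4  -0.   -0. ] F [-0.9  0.2  0.2] yz [0. 0.] 0.158
105 [104.4  -0.   -0. ] F [ 0.3 -0.9  0.2] yz [0. 0.] 0.159
97 [96.4 -0.  -0. ] F [ 0.8 -0.8  0.8] yz [0. 0.] 0.163
89 [88.4 -0.  -0. ] F [ 1.  -0.7  0.2] yz [0. 0.] 0.163
81 [80.4 -0.1 -0. ] F [ 0.  -0.7 -0.5] yz [0. 0.] 0.159
73 [72.4 -0.  -0. ] F [ 0.2 -1.5  0.9] yz [0. 0.] 0.161
65 [67.7 -0.5  0.6] F [ 6.2  0.4 -0.6] yz [0. 0.] 0.157
57 [55.3  0.4 -0.2] F [ 1.   0.4 -0.7] yz [0. 0.] 0.161
49 [47.7  0.1 -0.2] F [ 0.6 -0.8  0.3] yz [0. 0.] 0.158
46 [45.7  0.  -0.1] F [-0.3 -0.3 -0.5] yz [0. 0.] 0.164
43 [42.7  0.  -0. ] F [-0.   0.3 -0.4] yz [0. 0.] 0.157
40 [39.6  0.  -0. ] F [ 0.  -0.7  0. ] yz [0. 0.] 0.159
37 [36.6  0.  -0. ] F [-1.3  0.3 -0.4] yz [0. 0.] 0.158
34 [35.9 -0.4  0.3] F [ 4.9 -0.4 -1.1] yz [0. 0.] 0.155
31 [35.9 -0.8  0.8] F [10.1 -0.2 -0.8] yz [0. 0.] 0.161
28 [35.9 -1.2  1.2] F [14.7  0.8 -1.3] yz [0. 0.] 0.163
axial stop
38.0
```

Run:
```python
from h import *
rot=tool(A1,np.pi/6)
robot.servo_line(G(35),feed=40)
print((R1.T@(robot.observe()["contact_force"])).round(1))
grip(0.6); robot.hold(0.2)
try: robot.servo_line(G(35,0,110),feed=150)
except robot.IKError as e:
    print(e); robot.servo_line(G(35,0,60)+[0,0,0],feed=150)
print(robot.observe()["t"],R1.T@(robot.observe()["tcp_pos"]-M1))
for c in ("side","top","wrist"):
    ci=viewer.camera_info(c);im=viewer.read_camera(c);save("end_"+c+".png",im)
    for n in ("thin_bar","shutter_pad","guide_tube","thick_bar"):
        for d in viewer.pinpoint(n,c)[:2]:
            X=cam2w(ci,d["at"]);print(c,n,round(d["confidence"],2),(R1.T@(X-M1)).round(1),X.round(0))
```

```text
[ 5.   1.4 -1.2]
40.1417 [34.59889574  0.08343772 78.57497989]
side thin_bar 0.63 [-29.6  -2.2  -4.2] [506. -58. 132.]
side thin_bar 0.55 [-119.5    0.    -1.1] [427. -65.  90.]
side guide_tube 0.83 [-0.6 -4.1 -4.7] [531. -57. 146.]
side thick_bar 0.77 [ -87.2 -349.8  -42.5] [ 515. -407.   70.]
side thick_bar 0.59 [-1.2  3.4 -3.8] [530. -49. 147.]
top shutter_pad 0.63 [ -89.5 -106.2   -5.5] [ 467. -167.  101.]
top guide_tube 0.62 [-3.1 -4.3  0.1] [527. -58. 149.]
top thick_bar 0.82 [ -90.  -348.   -42.6] [ 513. -405.   69.]
top thick_bar 0.19 [-118.3   -2.8    1.1] [427. -68.  92.]
wrist shutter_pad 0.81 [ -92.7 -101.7  -16.5] [ 469. -162.   90.]
wrist guide_tube 0.9 [ 1.3  1.7 -0.3] [530. -51. 151.]
```

Vision puts the bar's middle at x = -29.6 (home is -30), with the shutter and thick bar unchanged. A gentle nudge on its upper end will confirm it is seated.

Run:
```python
from h import *
robot.servo_line(G(95,0,110),feed=200); grip(0.0,20)
robot.servo_line(G(95,0,3),feed=200)
f0=robot.observe()["contact_force"]
robot.servo_line(G(77,0,3),feed=80)
for x in np.arange(75,56,-1.5):
    robot.servo_line(G(x,0,3),feed=60)
    o=robot.observe();F=R1.T@(o["contact_force"]-f0);T=R1.T@(o["tcp_pos"]-M1)
    if F[0]>2: print(x,T.round(1),F.round(1))
    if F[0]>5: break
print(x,o["t"])
robot.servo_line(G(95,0,3),feed=150); robot.servo_line(G(95,0,110),feed=200)
for c in ("side","top"):
    ci=viewer.camera_info(c);viewer.read_camera(c)
    for n in ("thin_bar","shutter_pad"):
        for d in viewer.pinpoint(n,c)[:1]: print(c,n,round(d["confidence"],2),(R1.T@(cam2w(ci,d["at"])-M1)).round(1))
print(robot.observe()["t"])
```

```text
69.0 [ 70.1  -0.2 -27.8] [ 2.7  1.  -0.4]
67.5 [ 70.1  -0.5 -27.5] [5.6 1.3 0.8]
67.5 44.7833
side thin_bar 0.78 [-26.7   0.6  -4.7]
side shutter_pad 0.73 [ -90.6 -104.8   -9.1]
top shutter_pad 0.78 [ -92.1 -106.3   -3. ]
46.1
```

```bash
python3 -c "
from h import *
print(robot.job_done(), robot.observe()['t'])"
```

```text
the job is handed in; nothing more can be done
the job is handed in; nothing more can be done
```

The job is handed in at about 46 s: the shutter is pressed to its stop and still open, the thin bar is released in the tube against the stop plate (a final nudge met it firm, standing about 60 mm out of the mouth), and the thick bar is still in the rest.

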